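# Swing the microphone boom over the log pad

### The job

The operator is about to go on the air and write the log: swing the microphone boom round on its post until the microphone hangs over the middle of the open log pad, and let go of it so that it stays there. Leave the desk lamp, which has a similar arm, as it is.

Things in the scene. Friction and masses are not known exactly. Their poses are not given: they have to be found in the camera images.
- tube_mid (a point): Midpoint of the microphone boom's arm: a level dark steel tube 18 mm thick, 170 mm above the desk, which turns only about the upright post of a fixed round foot beyond the microphone, 60 degrees or more each way. The point lies on the tube's centre line, 130 mm from the post's axis; its x axis points to the post. Stiff  about 2.5 N sideways at the microphone moves it; it stays where left.
- mic_top (a point): Centre of the microphone's flat top, 250 mm above the desk. Upright dark cylinder, 44 mm in diameter, rigid on the arm's end; its plain upper 65 mm stand clear above a collar (58 mm across, at the tube's height) and can be gripped from above or pushed sideways. Below hangs a steel grille down to 100 mm above the desk. Its x axis points level along the arm to the post's axis, 260 mm away; z up.
- pad_middle (a point): Middle of the open log pad's upper face, 8 mm above the desk: white ruled paper, 210 mm long (its x, roughly away from the robot), 150 mm wide (y), wire-bound at the far edge, fixed. It lies left or right of the microphone's start; a black numeric keypad (130 by 90 mm) lies on the other side. The middle is within 20 mm of the circle on which the microphone swings.
- lamp_head (a point): Centre of the top of the desk lamp's shade, 280 mm above the desk: dark cone-shaped shade, 132 mm across below, on a 200 mm arm that swings just as stiffly on a post with a square foot, at the robot's left. To be left alone.

How it is judged:
At the end, for the whole second after the job is handed in: The microphone's centre line is, and stays for the second, within 40 mm (seen from above) of the middle of the log pad, and the lamp's head is within 20 mm of where it was (horizontal distance between mic_top and pad_middle below 0.04 m and distance of lamp_head from where it was at the start of the episode below 0.02 m); the robot touches nothing.
It fails at once if the desk lamp is moved more than 20 mm (distance of lamp_head from where it was at the start of the episode above 0.02 m).
It also fails if it takes over 29 s, if anything falls off the work surface, if the arm or the gripper's body presses on something with over 40 N, if the wrist force passes 120 N, or if a joint passes its speed limit or range.

### The arm

A 7-joint arm with a two-finger parallel gripper is mounted at the origin on the work surface. World frame = base frame: x ahead of the robot, y to its left, z up, the work surface at z = 0. Lengths are in m, angles in rad, forces in N, time in s.
With the tool pointing down it reaches from about 0.4 to 0.85 m from the base axis. Payload 10.4 kg.
Tool frame: the origin (TCP) lies at the very end of the fingers, on their centre line; the grasp point (between the pads) lies 19 mm behind it; z points along the fingers, y is the direction in which the jaws open and shut (so a half turn about z gives the same grasp; the last joint's range is limited). The gripper opens to 85 mm and grips with 20 to 120 N. Pads are 22 mm wide; open, the fingers measure 114 mm over their backs; the gripper's body (76 mm by 85 mm) begins 54 mm behind the grasp point. The pads swing forward as they close: fully open they stand 13 mm farther back than shut.
Start: joints at [-1.125, 0.332, -0.065, 1.46, 0.022, 1.35, -0.088], TCP at [0.282, 0.558, 0.231] pointing down, gripper open.
Joint ranges: [-2.6, 2.6], [-0.5, 2.12], [-1.47, 1.34], [0.16, 2.42], [-1.27, 4.41], [0.06, 2.06], [-2.6, 2.6]. Speed limits (rad/s): [2.22, 2.22, 2.79, 2.79, 3.14, 3.14, 3.14].

### API

Orientations are given as a unit quaternion [x, y, z, w].
In Python, from workcell import get_obs, camera, camera_info, hand_in gives the robot as it stands.
- The arm moves only by the tool move_arm, never from a script. Its argument "moves" is a list of rows, each a list of 3 entries, a list of its own where there are three numbers: the shift along the tool's x, y, z in units of 25 mm (1.0 is 25 mm), then the turn, a rotation vector about the tool's x, y, z in degrees, then the opening, from 0 (shut) to 1 (fully open). A call has 1 to 5 rows; each row shifts and turns the commanded pose from where the row before left it, along the tool's axes as they then stand; what a row does not reach is not made up. A row lasts 1/8 s, in which the tool goes at most 62.5 mm and 10.7 degrees, less where a joint would pass 70% of its speed; a pose out of reach is approached as far as the arm can. A call is refused whole if a number of a shift passes 1 or a number of a turn 10.7, either way. A call with a gripper value outside its range is refused whole. The fingers move at their own pace and stop on an object; "squeeze" is the grip in N (left out, the last holds). Time passes only in rows, so rows that do not move let the fingers close. It gives the time, the measured TCP pose, the force and the opening at its end, in the units of the state.
- get_obs(): the state, without advancing time (a new reading comes with each control period).
- camera(name): name is "side" or "top"; returns the picture (384x512x3 uint8, red, green, blue); there is no depth.
- camera_info(name): a dict with "fx", "fy", "cx", "cy" (pixels), "origin" and "rotation" of the camera in the world. Camera axes: x right, y down, z forward; pixel columns grow to the right and rows downward; lengths in m; the calibration is good to about 2 mm. A picture is of the moment at which its call begins. camera_info takes no time and is no camera call.
- hand_in(): hands the job in, once; it reports no verdict.
The state is a dict: "clock": time; "joint_pos": joint angles; "joint_velocities": joint speeds; "tau": joint torques, N m; "position": TCP position; "ee_rot": TCP orientation; "ft_force": force on the tool from outside, world axes, zero at the start; "torque": the same for the moment, N m; "grip_width": opening from 0.0 (shut) to 1.0 (fully open).
Only numpy, scipy, OpenCV 4.12 (cv2) and the standard library are available. Lean on these libraries where they do the work, as an engineer would, in place of code of your own. Each camera call takes 0.05 s, during which the arm holds its last target. There are 200 camera calls.

## Working session

There is one attempt and no reset: what is moved stays moved. The work goes in short steps, Python scripts to look and compute and a tool call to move; the robot and the scene stay as the last step left them, time stands still between calls to the robot, and variables do not carry over. Pictures are saved under pics/ and viewed, about 8 in all and at most 12, crops included, and the job is handed in when it is done.

Besides the shell and the picture viewer there is one more tool, called after "Request:" as name([rows], argument=value, ...), one row to a line, values as JSON. move_arm: Moves the arm, as the interface text tells. Its arguments: {"type":"object","properties":{"moves":{"type":"array","items":{"type":"array"}},"squeeze":{"type":"number"}},"required":["moves"]}

```bash
mkdir -p pics; cat > h.py <<'E'
import numpy as np, cv2
from workcell import get_obs, camera, camera_info, hand_in
def ray(n,u,v,z):
    c=camera_info(n);R=np.array(c['rotation']);o=np.array(c['origin'])
    d=R@np.array([(u-c['cx'])/c['fx'],(v-c['cy'])/c['fy'],1]);return o+d*(z-o[2])/d[2]
def proj(n,p):
    c=camera_info(n);q=np.array(c['rotation']).T@(np.array(p)-c['origin']);return np.array([c['fx']*q[0]/q[2]+c['cx'],c['fy']*q[1]/q[2]+c['cy']])
def shot(n,f):
    im=camera(n);cv2.imwrite('pics/'+f,im[:,:,::-1]);return im
E
python3 - <<'E'
from h import *
for n in('top','side'):
    shot(n,n+'0.png');c=camera_info(n);print(n,c)
s=get_obs();print(s)
E
```

```text
top {'fx': 357.7898199295144, 'fy': 357.7898199295144, 'cx': 252.89223928565437, 'cy': 181.98432912124662, 'origin': array([0.5207363 , 0.18945404, 1.02894945]), 'rotation': array([ 0.71109143, -0.70053836,  0.04663797, -0.03768131])}
side {'fx': 432.7067662875271, 'fy': 432.7067662875271, 'cx': 259.05774234094105, 'cy': 189.50459233552158, 'origin': array([0.58052196, 0.86545311, 0.87496489]), 'rotation': array([-0.0227146 ,  0.92567927, -0.37730515,  0.01558112])}
{'clock': 0.1, 'joint_pos': array([-1.12456506,  0.33277265, -0.06468549,  1.46085246,  0.02160896,
        1.34989062, -0.08848463]), 'joint_velocities': array([ 0.0010586 , -0.00143977,  0.00023479, -0.00117608,  0.00133045,
        0.00057439,  0.00172219]), 'tau': array([ 1.51966447e-03, -6.26746130e+01,  4.91970428e-02, -3.92427993e+01,
        1.63913687e-02,  7.09947111e-03,  3.95523921e-05]), 'position': array([0.28226643, 0.55726022, 0.23062028]), 'ee_rot': array([ 2.32263539e-01,  9.72652698e-01, -6.04044717e-04, -1.08667987e-04]), 'ft_force': array([-0.11354091,  0.80932291,  0.17570626]), 'torque': array([ 0.01592448, -0.01717955, -0.05067913]), 'grip_width': 0.9980156804773788}
```

View pics/top0.png

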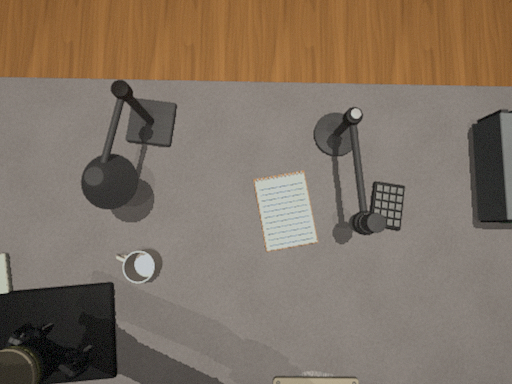

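View pics/side0.png

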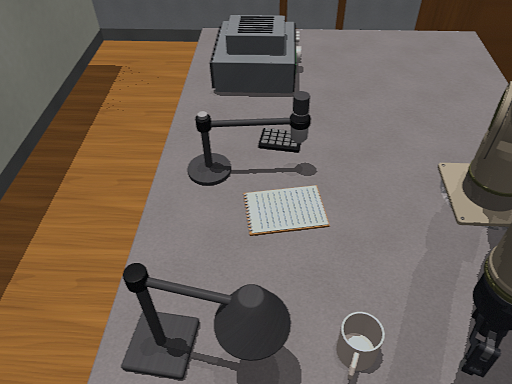

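The top view shows the microphone's top at about (376,222), the post's top at (355,115), the pad's centre near (286,211) and the lamp's shade at (110,181). The side view shows the mic's top at about (301,97), the pad at (286,210), and a mug on the desk.

```bash
sed -i "s/R=np.array(c\['rotation'\])/R=rot(c)/; s/np.array(c\['rotation'\]).T/rot(c).T/" h.py; cat >> h.py <<'E'
from scipy.spatial.transform import Rotation
def rot(c): return Rotation.from_quat(c['rotation']).as_matrix()
E
python3 - <<'E'
from h import *
for n in('top','side'):
    im=cv2.imread(f'pics/{n}0.png');m=((im.min(2)>150)*255).astype('uint8')
    m=cv2.morphologyEx(m,cv2.MORPH_CLOSE,np.ones((5,5)))
    cs=[c for c in cv2.findContours(m,0,2)[0] if cv2.contourArea(c)>1500]
    for c in cs:
        r=cv2.minAreaRect(c); print(n,r,[ray(n,*p,.008).round(3)[:2] for p in cv2.boxPoints(r)]); M=cv2.moments(c);print('pad',ray(n,M['m10']/M['m00'],M['m01']/M['m00'],.008))
print('mic',ray('top',376,222.5,.25),ray('side',301,97.5,.25))
for z in(.17,.19,.2,.21): print('post',z,ray('top',355,115,z),ray('side',203,117,z))
print('lamp',ray('top',94,177,.28),ray('side',251,293,.28))
print('mug',ray('top',139,266,.09))
for p in((.282,.557,.231),(0,0,0)): print(proj('top',p))
print(Rotation.from_quat(get_obs()['ee_rot']).as_matrix().round(3))
for n,b in(('top',(340,95,410,245)),('side',(270,80,330,150))):
    im=cv2.imread(f'pics/{n}0.png');x0,y0,x1,y1=b;cv2.imwrite(f'pics/c_{n}.png',cv2.resize(im[y0:y1,x0:x1],None,fx=4,fy=4))
E
```

```text
top ((285.33599853515625, 210.3480224609375), (72.35916900634766, 50.98235321044922), 79.69515228271484) [array([0.651, 0.175]), array([0.68, 0.03]), array([ 0.477, -0.006]), array([0.45 , 0.136])]
pad [0.56194122 0.08429149 0.008     ]
side ((285.5744323730469, 208.145263671875), (40.309478759765625, 79.35810089111328), 83.41805267333984) [array([0.678, 0.033]), array([ 0.457, -0.012]), array([0.453, 0.135]), array([0.655, 0.174])]
pad [0.5639235  0.08770106 0.008     ]
mic [ 0.52973181 -0.08859964  0.25      ] [ 0.53165513 -0.07642309  0.25      ]
post 0.17 [ 0.79532019 -0.07191732  0.17      ] [ 0.79388385 -0.0930758   0.17      ]
post 0.19 [ 0.78892671 -0.06583148  0.19      ] [ 0.78783073 -0.06588213  0.19      ]
post 0.2 [ 0.78572997 -0.06278856  0.2       ] [ 0.78480417 -0.0522853   0.2       ]
post 0.21 [ 0.78253323 -0.05974565  0.21      ] [ 0.7817776  -0.03868847  0.21      ]
lamp [0.61587721 0.51427597 0.28      ] [0.61920539 0.51057337 0.28      ]
mug [0.41218725 0.46684999 0.09      ]
[ 73.09095965 335.64411663]
[315.43953207 420.93978642]
[[-0.892  0.452 -0.   ]
 [ 0.452  0.892 -0.001]
 [-0.    -0.001 -1.   ]]
```

View pics/c_top.png

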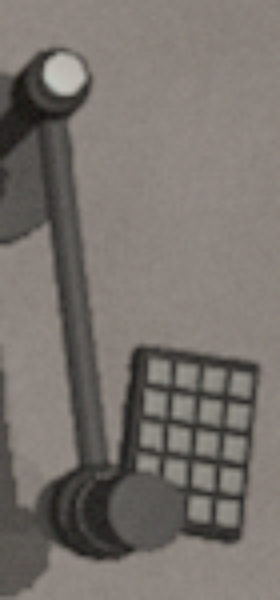

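Request:
move_arm([
  [[0,0,-0.8],[0,0,-10.3],1],
  [[0,0,-0.8],[0,0,-10.3],1],
  [[0,0,-0.8],[0,0,-10.3],1],
  [[-0.3,-1,0],[0,0,0],1],
  [[-0.3,-1,0],[0,0,0],1],
])

```text
clock: 0.72
position: [0.3009, 0.5081, 0.291]
ee_rot: [-0.036, 0.999, -0.0, -0.0]
ft_force: [-0.5, 0.1, 0.7]
grip_width: 1.0
```

Request:
move_arm([
  [[-0.3,-1,0],[0,0,0],1],
  [[-0.3,-1,0],[0,0,0],1],
  [[-0.3,-1,0],[0,0,0],1],
  [[-0.3,-1,0],[0,0,0],1],
  [[-0.3,-1,0],[0,0,0],1],
])

```text
clock: 1.35
position: [0.3472, 0.3857, 0.291]
ee_rot: [-0.035, 0.999, -0.0, -0.0]
ft_force: [-0.0, 1.3, -0.9]
grip_width: 1.001
```

Request:
move_arm([
  [[-0.3,-1,0],[0,0,0],1],
  [[-0.3,-1,0],[0,0,0],1],
  [[-0.3,-1,0],[0,0,0],1],
  [[-0.3,-1,0],[0,0,0],1],
  [[-0.3,-1,0],[0,0,0],1],
])

```text
clock: 1.98
position: [0.3934, 0.2637, 0.291]
ee_rot: [-0.035, 0.999, -0.0, -0.0]
ft_force: [0.5, -0.6, -0.6]
grip_width: 0.995
```

Request:
move_arm([
  [[-0.3,-1,0],[0,0,0],1],
  [[-0.3,-1,0],[0,0,0],1],
  [[-0.3,-1,0],[0,0,0],1],
  [[-0.3,-1,0],[0,0,0],1],
  [[-0.3,-1,0],[0,0,0],1],
])

```text
clock: 2.6
position: [0.4396, 0.1417, 0.2911]
ee_rot: [-0.035, 0.999, -0.0, -0.0]
ft_force: [0.8, 0.0, 0.4]
grip_width: 1.003
```

Request:
move_arm([
  [[-0.3,-1,0],[0,0,0],1],
  [[-0.3,-1,0],[0,0,0],1],
  [[-0.3,-1,0],[0,0,0],1],
  [[-0.3,-1,0],[0,0,0],1],
  [[-0.3,-1,0],[0,0,0],1],
])

```text
clock: 3.22
position: [0.4858, 0.0198, 0.291]
ee_rot: [-0.035, 0.999, 0.0, -0.0]
ft_force: [0.3, 0.0, 0.2]
grip_width: 1.003
```

Request:
move_arm([
  [[-0.3,-1,0],[0,0,0],1],
  [[-0.3,-1,0],[0,0,0],1],
  [[-0.3,-1,0],[0,0,0],1],
  [[-0.3,-1,0],[0,0,0],1],
  [[-0.3,-0.3,0],[0,0,0],1],
])

```text
clock: 3.85
position: [0.5307, -0.0855, 0.2911]
ee_rot: [-0.034, 0.999, -0.0, -0.0]
ft_force: [0.4, 0.8, -1.3]
grip_width: 1.001
```

```bash
python3 - <<'E'
from h import *
shot('top','t1.png');b=shot('side','s1.png')
cv2.imwrite('pics/s1c.png',cv2.resize(b[40:200,180:400,::-1],None,fx=3,fy=3))
print(get_obs()['position'],get_obs()['joint_pos'])
E
```

```text
[ 0.53103346 -0.08407267  0.29089791] [-0.37226686  0.10694144  0.48605859  1.62255897 -0.05017091  1.42519365
  1.75929429]
```

View pics/s1c.png

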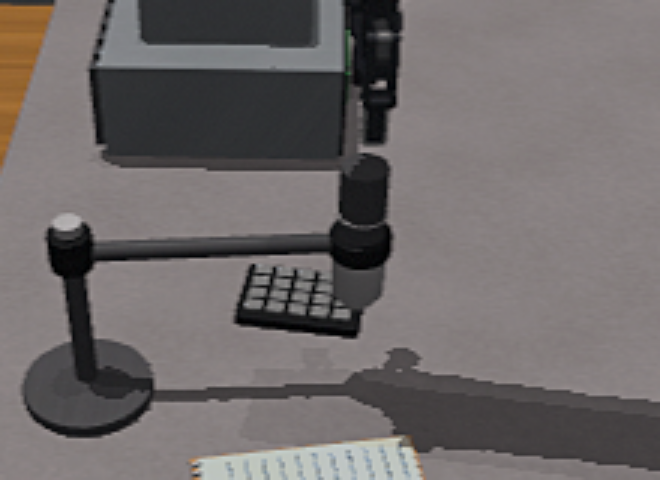

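The side crop shows the gripper above the mic: finger tip at about (305,87) in full pixels, mic's top at (301,94). I'll check that against the projections.

```bash
python3 - <<'E'
from h import *
for y in(-.13,-.084,-.042):
  for z in(.29,.304): print(y,z,proj('side',(.531,y,z)))
for p in((.531,-.085,.25),(.531,-.085,.10),(.789,-.066,.19)): print(proj('side',p),proj('top',p))
a=cv2.imread('pics/t1.png');cv2.imwrite('pics/t1c.png',cv2.resize(a[90:290,300:460],None,fx=3,fy=3))
E
```

```text
-0.13 0.29 [301.86475924  72.42475228]
-0.13 0.304 [302.18958194  67.51101888]
-0.084 0.29 [302.14574899  82.12297805]
-0.084 0.304 [302.48296284  77.15245117]
-0.042 0.29 [302.41732223  91.49619748]
-0.042 0.304 [302.76666298  86.47574293]
[301.21033725  95.60929967] [374.33550592 221.88925702]
[298.11560779 141.25218405] [354.03611625 222.36432576]
[202.56941975 116.96354453] [355.06862636 114.97191676]
```

View pics/t1c.png

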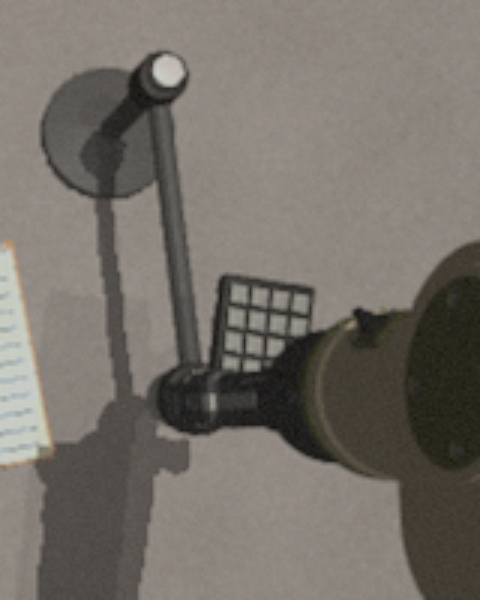

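The top crop shows the gripper right over the mic (its top is hidden), and the projections agree to about 3 px. Descending carefully.

Request:
move_arm([
  [[0,0,0.8],[0,0,0],1],
  [[0,0,0.8],[0,0,0],1],
  [[0,0,0.6],[0,0,0],1],
])

```text
clock: 4.32
position: [0.5304, -0.0827, 0.2353]
ee_rot: [-0.036, 0.999, 0.0, -0.0]
ft_force: [0.3, -0.8, 0.5]
grip_width: 1.003
```

Request:
move_arm([
  [[0,0,0.6],[0,0,0],1],
  [[0,0,0.6],[0,0,0],1],
  [[0,0,0],[0,0,0],0.75],
  [[0,0,0],[0,0,0],0.7],
])

```text
clock: 4.82
position: [0.5309, -0.0841, 0.2067]
ee_rot: [-0.035, 0.999, 0.0, 0.0]
ft_force: [0.5, 0.0, -0.2]
grip_width: 0.702
```

Request:
move_arm([
  [[-0.02,0.7,0],[0,0,3.9],0.7],
  [[-0.02,0.7,0],[0,0,3.9],0.7],
  [[-0.02,0.7,0],[0,0,3.9],0.7],
  [[-0.02,0.7,0],[0,0,3.9],0.7],
])

```text
clock: 5.32
position: [0.5351, -0.0146, 0.207]
ee_rot: [0.102, 0.995, -0.0, 0.0]
ft_force: [0.5, -3.0, -0.2]
grip_width: 0.7
```

```bash
python3 - <<'E'
from h import *
b=shot('side','s2.png')
cv2.imwrite('pics/s2c.png',cv2.resize(b[40:240,180:400,::-1],None,fx=3,fy=3))
E
```

```text
(no output)
```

View pics/s2c.png

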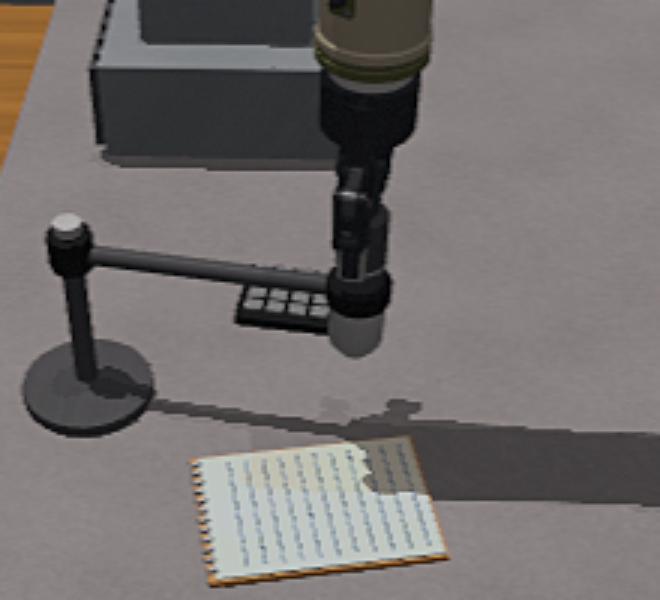

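The mic is following, with the tool about at the expected angle (11.4° of 34°, pad below it). Continuing.

Request:
move_arm([
  [[-0.02,0.7,0],[0,0,3.9],0.7],
  [[-0.02,0.7,0],[0,0,3.9],0.7],
  [[-0.02,0.7,0],[0,0,3.9],0.7],
  [[-0.02,0.7,0],[0,0,3.9],0.7],
  [[-0.02,0.7,0],[0,0,3.9],0.7],
])

```text
clock: 6.0
position: [0.5663, 0.0667, 0.2069]
ee_rot: [0.269, 0.963, -0.0, 0.0]
ft_force: [-1.2, -2.5, 1.5]
grip_width: 0.702
```

Request:
move_arm([
  [[-0.02,0.7,0],[0,0,3.9],0.7],
  [[0,0.2,0],[0,0,0],0.7],
  [[0,0,0],[0,0,0],0.7],
])

```text
clock: 6.38
position: [0.5786, 0.0856, 0.2065]
ee_rot: [0.299, 0.954, 0.0, 0.0]
ft_force: [-0.1, 0.7, -0.8]
grip_width: 0.699
```

Request:
move_arm([
  [[0,-0.2,0],[0,0,0],1],
  [[0,0,0],[0,0,0],1],
  [[0,0,0],[0,0,0],1],
  [[0,0,-0.6],[0,0,0],1],
  [[0,0,-0.8],[0,0,0],1],
])

```text
clock: 7.0
position: [0.5755, 0.0818, 0.2424]
ee_rot: [0.3, 0.954, -0.0, -0.0]
ft_force: [1.0, -0.2, 0.0]
grip_width: 1.004
```

Request:
move_arm([
  [[0,0,-1],[0,0,0],1],
  [[0,0,-1],[0,0,0],1],
  [[0.8,-1,-0.5],[0,0,0],1],
  [[1,-1,0],[0,0,0],1],
  [[1,-1,0],[0,0,0],1],
])

```text
clock: 7.62
position: [0.4745, 0.06, 0.305]
ee_rot: [0.3, 0.954, 0.0, 0.001]
ft_force: [-0.2, 0.6, 0.2]
grip_width: 0.998
```

Request:
move_arm([
  [[1,-1,0],[0,0,0],1],
  [[1,-1,0],[0,0,0],1],
  [[1,-1,0],[0,0,0],1],
  [[0,-1,0],[0,0,0],1],
  [[0,-1,0],[0,0,0],1],
])

```text
clock: 8.25
position: [0.3417, 0.0002, 0.3049]
ee_rot: [0.3, 0.954, 0.001, 0.001]
ft_force: [0.6, 0.0, 0.5]
grip_width: 1.002
```

```bash
python3 - <<'E'
from h import *
a=shot('top','t3.png');b=shot('side','s3.png')
cv2.imwrite('pics/e3.png',cv2.resize(np.hstack([a[80:280,220:420],b[60:260,180:380]])[:,:,::-1],None,fx=2,fy=2))
for n,im in(('top',a),('side',b)): # lamp area change
    r=cv2.absdiff(im[:,:,::-1],cv2.imread(f'pics/{n}0.png')); s=r[70:225,60:185] if n=='top' else r[260:380,100:300]
    print(n,'lamp diff px',(s.max(2)>40).sum())
for th in(30,34,38):
    t=np.radians(th);p=(.789-.26*np.cos(t),-.066+.26*np.sin(t),.25);print(th,p,proj('top',p),proj('side',p))
E
```

```text
top lamp diff px 0
side lamp diff px 0
30 (np.float64(0.5638333950160459), np.float64(0.06399999999999997), 0.25) [305.87451383 205.75600337] [287.94380305 131.42084136]
34 (np.float64(0.5734502311356893), np.float64(0.0793901549023942), 0.25) [298.82151913 201.24200505] [283.70645319 135.47372093]
38 (np.float64(0.5841172040622523), np.float64(0.09407198358467117), 0.25) [292.1100986 196.2647114] [278.92548255 139.40266515]
```

View pics/e3.png

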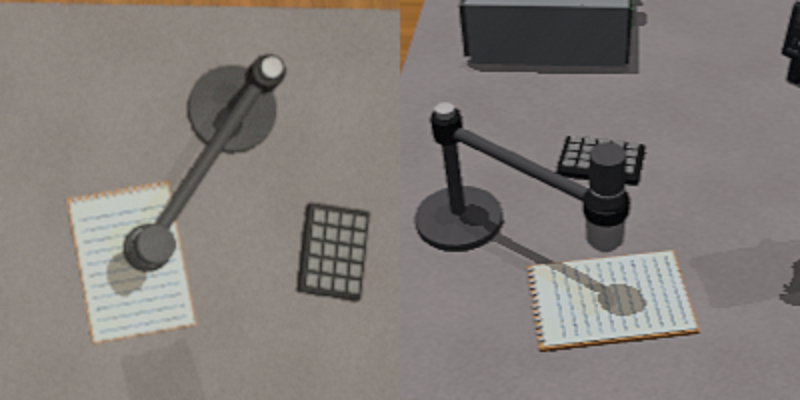

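The mic's top is at (297.5,202.5) in the top view and (284,136) in the side view. Both fit a 34° swing, so the mic is at about (0.573, 0.079), roughly 12 mm from the pad's middle. The arm is clear.

```bash
python3 - <<'E'
from h import *
print(ray('top',297.5,202.5,.25),ray('side',284,136,.25)); print(hand_in())
E
```

```text
[0.5706601  0.08228131 0.25      ] [0.57275026 0.08128971 0.25      ]
the job is handed in; nothing more can be done
None
```

The microphone now hangs over the log pad, about 10 mm from its middle by my last measurement; the limit is 40 mm. I handed the job in, and it gave no verdict.

- **What I did:** I put the half-open fingers loosely around the microphone's top and pushed it about 38° around its post. Then I opened the fingers, lifted off and moved the gripper about 0.25 m away.
- **Microphone position:** the top camera puts it at (0.571, 0.082) and the side camera at (0.573, 0.081). The pad's middle is at about (0.563, 0.086).
- **Lamp:** comparing pictures from before and after showed no change in the lamp area in either view.
- **Forces and time:** contact forces stayed around 3 N, and the clock read about 8.4 s at the end.
- **Disagreement:** at the start the two cameras differed by about 12 mm on the microphone's y position. The open fingers had room for that, and the final readings agree to about 2 mm.

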